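# Pack the pepper-mill set and shut its case

## Task

Pack the two wooden mills, the thick one and the slim one, lying down in the open hinged case so that neither stands above the rim (the thick one is now in the bay that is too shallow for it), laying them in, not dropping them. Then close the lid gently and fully, without forcing it down on a mill, and leave the other things where they are.

Things in the scene. Friction and masses are not known exactly. Their poses are not given: they have to be found in the camera images.
- case: Open wooden case, fixed to the table, 186 mm (its x) by 236 mm (its y) outside, rim 84 mm above the table, walls 8 mm. Origin: centre of its underside, on the table. Its +x points to the hinge side, away from the robot (yaw within 0.3). Inside are two bays side by side along its y, each 170 mm long (x) by 110 mm wide (y), with no wall between them but the step of the raised floor: one bay has a raised floor, the other a low one; which is left and which right varies.
- case_hinge (a point): Middle of the lid's hinge line, on the case's far rim: 93 mm in +x of the case's origin and 84.5 mm above the table; axes as the case's (the hinge line is its y).
- lid (a joint): Angle of the lid: 0 closed, lying on the rim; about 1.57 upright; starts between 1.55 and 1.85 and opens to 1.95. The lid is a plain wooden panel with no handle, 196 mm from hinge line to free edge (it overhangs the front of the case by 10 mm), 236 mm wide and 10 mm thick; its inner face passes through the hinge line. The hinge is stiff: the lid stays wherever it is left, does not fall, and must be pushed all the way down; 1 to 4 N at its free edge moves it.
- lid_edge (a point): Middle of the lid's free edge, half-way through its thickness.
- raised_floor_top (a point): Centre of the top of the raised floor (shallow bay): 48 mm above the table, 36 mm below the rim; axes as the case's.
- low_floor_top (a point): Centre of the top of the low floor (deep bay): 12 mm above the table, 72 mm below the rim; axes as the case's.
- thick_mill_center (a point): Thick dark-wood mill of square section lying down, 137 mm long along its x with a steel knob at the +x end; 60 x 60 mm at both ends, with a 40 x 40 mm waist, 40 mm long, in the middle. 300 g or so. Starts in the shallow bay, standing 24 mm above the rim; fits under the rim in the deep bay. The point is the centre of the waist, half-way up (30 mm above what it lies on).
- slim_mill_center (a point): Slim dark-wood mill of square section lying down, 148 mm long along its x with a steel knob at the +x end; 30 x 30 mm over its grip, narrower only at a short neck 32 to 42 mm in +x of the point. 120 g or so. Starts on the board; fits under the rim in either bay. The point is half-way up (15 mm above what it lies on).
- board: Wooden chopping board, fixed, 220 mm (x) by 200 mm (y), 12 mm thick, on which the slim mill lies; origin: centre of its underside.
- jar: Bystander to leave alone: closed glass jar, 68 mm across, 100 mm tall. Origin: about the middle of its underside.
- spoon: Bystander to leave alone: spoon with a wooden handle, lying down, 190 mm long. Origin: underside, near the middle of its length.
- mug: Bystander to leave alone: white mug, 80 mm across, 95 mm tall. Origin: about the middle of its underside.
- bowl: Bystander to leave alone: white bowl, 100 mm across, 55 mm tall. Origin: about the middle of its underside.
- candlestick: Bystander to leave alone: brass candlestick, 76 mm foot, 140 mm tall. Origin: about the middle of its underside.
- frame: Bystander to leave alone: picture frame lying flat, 160 x 120 x 14 mm. Origin: about the middle of its underside.
Mind the look-alikes: they are no part of the job. Leave any white look-alike of the part that bears slim_mill_center alone. Leave any blue look-alike of the part that bears thick_mill_center alone.

How it is judged:
By the outcome, as a careful person would: the job done as asked, in the order asked, and still so for the second after the job is handed in, with the robot touching nothing.
It also fails if it takes over 72 s, if anything falls off the work surface, if the arm or the gripper's body presses on something with over 40 N, if the wrist force passes 120 N, or if a joint passes its speed limit or range.

## Robot

A 6-joint arm with a two-finger parallel gripper is mounted at the origin on the work surface. World frame = base frame: x ahead of the robot, y to its left, z up, the work surface at z = 0. Lengths are in m, angles in rad, forces in N, time in s.
With the tool pointing down it reaches from about 0.225 to 0.875 m from the base axis. Payload 3.4 kg.
Tool frame: the origin (TCP) lies on the centre line of the jaws, within the pads' length; the fingertips stand manip.nose_length ahead of it and the grasp point (between the pads) lies 2 mm behind it (manip.nose_length is the distance from the TCP to the fingertips, in m); z points along the fingers, x is the direction in which the jaws open and shut, and the axes are right-handed (so a half turn about z gives the same grasp; the last joint's range is limited). The gripper opens to 85 mm and grips with 20 to 120 N. Pads are 22 mm wide; open, the fingers measure 114 mm over their backs; the gripper's body (76 mm by 85 mm) begins 54 mm behind the grasp point. The pads swing forward as they close: fully open they stand 13 mm farther back than shut.
Start: joints at [0.984, 0.276, 1.505, -0, 1.361, -0.121], TCP at [0.258, 0.514, 0.248] pointing down, gripper open.
Joint ranges: [-2.89, 2.89], [-0.75, 2.08], [0.22, 2.7], [-1.18, 4.32], [0.11, 2.71], [-2.7, 2.7]. Speed limits (rad/s): [2.57, 2.57, 3.14, 3.14, 3.14, 3.14].

## Interface

Orientations are given as a 3x3 rotation matrix whose columns are the frame's x, y, z axes.
In Python, from rig import manip gives the robot as it stands.
- The arm moves only by the tool play_rows, never from a script. Its argument "plan" is a list of rows, each a list of 7 numbers: the shift along the world's x, y, z in m, then the turn, a rotation vector about the world's x, y, z in degrees, then the opening in per cent of the stroke, from 0 (shut) to 100 (fully open). A call has 1 to 5 rows; each row shifts and turns the pose as measured when the row begins; what a row does not reach is not made up. A row lasts 1/8 s, in which the tool goes at most 62.5 mm and 10.7 degrees, less where a joint would pass 70% of its speed; a pose out of reach is approached as far as the arm can. A call with a gripper value outside its range is refused whole. The fingers move at their own pace and stop on an object; the grip force is fixed at half the most. Time passes only in rows, so rows that do not move let the fingers close. It gives the time, the measured TCP pose, the force and the opening at its end, in the units of the state.
- manip.observe(): the state, without advancing time (a new reading comes with each control period).
- manip.capture(name): name is "scene" or "side" or "wrist"; returns (picture, depth): 420x560x3 uint8, blue, green, red; 420x560 float32, m along the optical axis (not along the pixel's ray), 0 where there is no reading.
- manip.camera_model(name): a dict with "fx", "fy", "cx", "cy" (pixels), "rvec" (rotation vector, rad) and "tvec" (3), from world to camera coordinates, as OpenCV has them; the wrist camera has in their place "T_tool_cam" (4x4, takes a point from camera to tool coordinates, whose origin is the TCP and whose axes are the tool frame's). Camera axes: x right, y down, z forward; pixel columns grow to the right and rows downward; lengths in m; the calibration is good to about 2 mm. A picture is of the moment at which its call begins: read the wrist's pose just before it. camera_model takes no time and is no camera call.
- manip.close_job(): hands the job in, once; it reports no verdict.
The state is a dict: "t": time; "q": joint angles; "joint_velocities": joint speeds; "joint_torque": joint torques, N m; "tool_pos": TCP position; "ee_rot": TCP orientation; "wrist_force": force on the tool from outside, world axes, zero at the start; "wrist_torque": the same for the moment, N m; "gripper_width": finger opening in m.
Only numpy, scipy, OpenCV 4.12 (cv2) and the standard library are available. Lean on these libraries where they do the work, as an engineer would, in place of code of your own. Each camera call takes 0.05 s, during which the arm holds its last target.

## Working session

There is one attempt and no reset: what is moved stays moved. The work goes in short steps, Python scripts to look and compute and a tool call to move; the robot and the scene stay as the last step left them, time stands still between calls to the robot, and variables do not carry over. Pictures are saved under pics/ and viewed, and the job is handed in when it is done.

Besides the shell and the picture viewer there is one more tool, called after ">>>" in YAML: its name, and indented under it one key for each argument. play_rows: Moves the arm, as the interface text tells. Its arguments: {"type":"object","properties":{"plan":{"type":"array","items":{"type":"array","items":{"type":"number"}}}},"required":["plan"]}

```bash
ls; mkdir -p pics; python3 - <<'E'
from rig import manip
import cv2, numpy as np
s=manip.observe(); print(s['t'],s['tool_pos'],s['ee_rot'],s['gripper_width'],manip.nose_length)
for n in ['scene','side']:
    p,d=manip.capture(n); cv2.imwrite(f'pics/{n}0.png',p); np.savez(f'{n}0.npz',p=p,d=d)
    print(n,manip.camera_model(n))
print(manip.camera_model('wrist'))
E
```

```text
pics
0.0 [0.25796431 0.51334809 0.24745645] [[ 4.49118605e-01  8.93471566e-01 -1.01954513e-03]
 [ 8.93470341e-01 -4.49119699e-01 -1.49828871e-03]
 [-1.79657616e-03 -2.38024006e-04 -9.99998358e-01]] 0.08543501178450655 0.017
scene {'fx': 531.4146627359672, 'fy': 531.4146627359672, 'cx': 274.85586936255436, 'cy': 204.52992427197125, 'rvec': array([ 2.03112016,  1.74205092, -0.51776353]), 'tvec': array([-0.06672959, -0.38560618,  2.08650873])}
side {'fx': 450.3859085348456, 'fy': 450.3859085348456, 'cx': 272.9389678301237, 'cy': 204.05284316203776, 'rvec': array([ 0.09247839, -2.87358964,  1.2398766 ]), 'tvec': array([0.50936465, 0.08399293, 1.60017567])}
{'fx': 366.85293745552093, 'fy': 366.85293745552093, 'cx': 281.95556272556826, 'cy': 216.13061650243688, 'T_tool_cam': array([[ 9.99999650e-01, -8.04321343e-04, -2.28341824e-04,
         5.26008240e-04],
       [ 8.36003670e-04,  9.57600179e-01,  2.88099286e-01,
        -7.30345257e-02],
       [-1.30642329e-05, -2.88099376e-01,  9.57600517e-01,
        -1.24570717e-01],
       [ 0.00000000e+00,  0.00000000e+00,  0.00000000e+00,
         1.00000000e+00]])}
```

View pics/scene0.png

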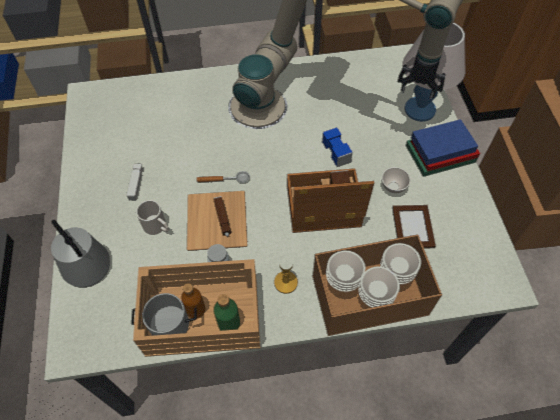

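View pics/side0.png

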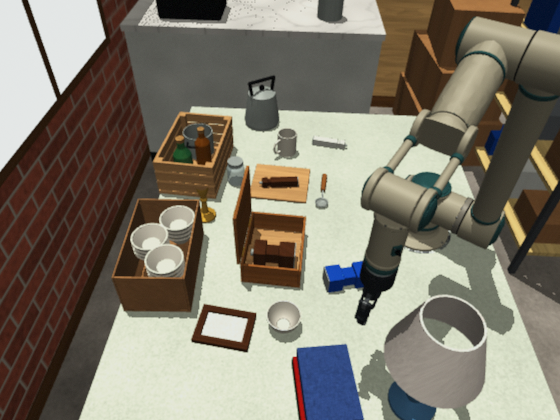

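```bash
cat > h.py <<'E'
import cv2, numpy as np
from rig import manip
def cam_T(n):
    m=manip.camera_model(n); R=cv2.Rodrigues(m['rvec'])[0]; return m,R,m['tvec']
def cloud(n,d,st=None):
    v,u=np.mgrid[0:420,0:560]
    m=manip.camera_model(n)
    c=np.stack([(u-m['cx'])/m['fx']*d,(v-m['cy'])/m['fy']*d,d],-1)
    if n=='wrist':
        T=m['T_tool_cam']; c=c@T[:3,:3].T+T[:3,3]
        return c@np.array(st['ee_rot']).T+np.array(st['tool_pos'])
    R=cv2.Rodrigues(m['rvec'])[0]
    return (c-m['tvec'])@R
def ray(n,u,v,z,st=None):
    m=manip.camera_model(n); r=np.array([(u-m['cx'])/m['fx'],(v-m['cy'])/m['fy'],1.])
    if n=='wrist':
        T=m['T_tool_cam']; R=np.array(st['ee_rot']); o=R@T[:3,3]+st['tool_pos']; r=R@T[:3,:3]@r
    else:
        R=cv2.Rodrigues(m['rvec'])[0]; o=-R.T@m['tvec']; r=R.T@r
    return o+r*(z-o[2])/r[2]
def proj(n,P,st=None):
    m=manip.camera_model(n); P=np.atleast_2d(P)
    if n=='wrist':
        T=m['T_tool_cam']; R=np.array(st['ee_rot']); P=((P-st['tool_pos'])@R-T[:3,3])@T[:3,:3]
    else: P=P@cv2.Rodrigues(m['rvec'])[0].T+m['tvec']
    return np.c_[P[:,0]/P[:,2]*m['fx']+m['cx'],P[:,1]/P[:,2]*m['fy']+m['cy']]
E
python3 - <<'E'
from h import *
for n,(u,v,w,hh),f in [('side',(225,160,140,135),5),('scene',(180,120,200,130),4)]:
    z=np.load(f'{n}0.npz'); cv2.imwrite(f'pics/{n}_crop.png',cv2.resize(z['p'][v:v+hh,u:u+w],None,fx=4,fy=4,interpolation=cv2.INTER_CUBIC))
    C=cloud(n,z['d'])
    for u,v in ([(265,250),(285,250),(275,255),(270,230),(280,183),(335,272),(240,210)] if n=='side' else [(337,145),(330,185),(328,225),(222,215),(328,182)]):
        print(n,u,v,C[v,u].round(3))
    # whole table height check
    z0=C[...,2]; print(np.median(z0[200:210,60:200]))
E
```

```text
side 265 250 [0.523 0.231 0.104]
side 285 250 [0.461 0.232 0.11 ]
side 275 255 [0.491 0.243 0.096]
side 270 230 [0.517 0.058 0.01 ]
side 280 183 [ 0.494 -0.167  0.035]
side 335 272 [0.306 0.266 0.06 ]
side 240 210 [0.597 0.209 0.247]
-0.22759213695678795
scene 337 145 [0.275 0.254 0.047]
scene 330 185 [0.597 0.143 0.283]
scene 328 225 [0.584 0.159 0.025]
scene 222 215 [ 0.502 -0.186  0.043]
scene 328 182 [0.428 0.189 0.046]
0.0018881400822464826
```

View pics/side_crop.png

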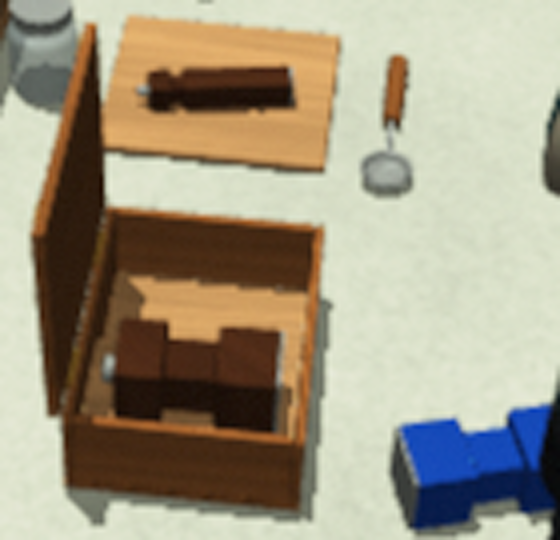

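View pics/scene_crop.png

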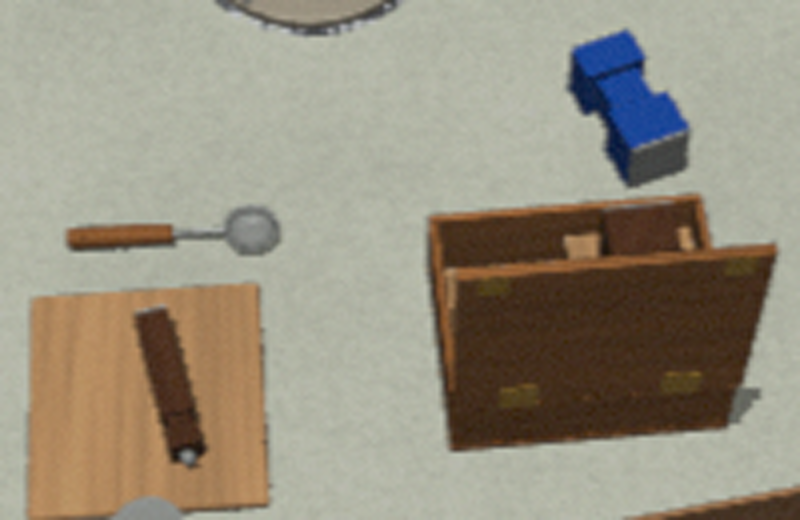

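```bash
python3 - <<'E'
from h import *
z=np.load('side0.npz'); C=cloud('side',z['d']); p=z['p']
reg=np.zeros((420,560),bool); reg[205:295,228:310]=1
m=reg&(abs(C[...,2]-.084)<.006)&(C[...,0]<.62)
P=C[m][:,:2]; print(len(P), cv2.minAreaRect(P.astype(np.float32)), P.min(0),P.max(0))
# dark top of thick mill
m=reg&(abs(C[...,2]-.108)<.006)&(C[...,0]<.58)
P=C[m][:,:2]; print('thick',len(P), cv2.minAreaRect(P.astype(np.float32)),P.min(0),P.max(0))
# lid
m=reg&(C[...,2]>.12)&(C[...,0]>.56); reg2=np.zeros_like(reg); reg2[160:270,230:256]=1
m=reg2&(C[...,2]>.12)&(C[...,0]>.5); P=C[m]; 
zz=P[:,2]; print('lid',len(P)); 
A=np.c_[P[:,1:],np.ones(len(P))]; print(np.linalg.lstsq(A,P[:,0],rcond=None)[0]); print(P.min(0),P.max(0))
# corners by ray
for nm,u,v,h in [('nearleft',66/4+225,425/4+160,.084),('nearright',303/4+225,440/4+160,.084),('farright',322/4+225,229/4+160,.084),('farleft',108/4+225,210/4+160,.084)]:
    print(nm,ray('side',u,v,h).round(3))
for nm,u,v in [('tl',290,86),('tr',235,0)]: pass
# slim
m=np.zeros_like(reg); m[170:195,255:305]=1
m&=(p.sum(2)<200)
P=C[m]; print('slim',len(P),cv2.minAreaRect(P[:,:2].astype(np.float32)),np.percentile(P[:,2],[5,50,95]))
m=reg&0
E
```

```text
635 ((0.5030110478401184, 0.1655925214290619), (0.24255971610546112, 0.19508185982704163), 86.7014389038086) [0.39973561 0.04255029] [0.6071059  0.29078917]
thick 417 ((0.49520978331565857, 0.22367751598358154), (0.06291472166776657, 0.12747086584568024), 88.3996353149414) [0.43123558 0.19133727] [0.55921125 0.25646177]
lid 914
[0.06780006 0.0366837  0.57610728]
[0.58514558 0.03865981 0.1201151 ] [0.61061492 0.28133895 0.2831324 ]
nearleft [0.59  0.283 0.084]
nearright [0.411 0.285 0.084]
farright [0.398 0.06  0.084]
farleft [0.579 0.051 0.084]
slim 351 ((0.4449763298034668, 0.4629785120487213), (0.13498888909816742, 1.337233066558838), 4.507950305938721) [0.01436733 0.0347627  0.04200334]
```

>>> play_rows:
  plan:
    - [0.03, -0.046, 0.015, 0, 0, 5, 100]
    - [0.032, -0.05, 0.015, 0, 0, 5, 100]
    - [0.032, -0.05, 0.01, 0, 0, 5, 100]
    - [0.032, -0.05, 0.01, 0, 0, 5, 100]
    - [0.032, -0.05, 0.005, 0, 0, 4, 100]

```text
t: 0.72
tool_pos: [0.4168, 0.263, 0.3008]
ee_rot: [[0.024, 1.0, -0.002], [1.0, -0.024, -0.005], [-0.005, -0.002, -1.0]]
wrist_force: [1.1, 1.2, 0.2]
gripper_width: 0.0853
```

>>> play_rows:
  plan:
    - [0.03, -0.05, 0, 0, 0, 2, 70]
    - [0.03, -0.05, 0, 0, 0, 0, 70]

```text
t: 0.98
tool_pos: [0.4783, 0.1595, 0.3009]
ee_rot: [[-0.013, 1.0, -0.001], [1.0, 0.013, -0.005], [-0.005, -0.001, -1.0]]
wrist_force: [0.2, 0.4, 0.7]
gripper_width: 0.06
```

```bash
python3 - <<'E'
from h import *
s=manip.observe(); p,d=manip.capture('wrist'); cv2.imwrite('pics/w1.png',p)
np.savez('w1.npz',p=p,d=d,tool_pos=s['tool_pos'],ee_rot=s['ee_rot'])
C=cloud('wrist',d,s)
np.set_printoptions(suppress=True)
for zz in [0,.012,.048,.084,.108]:
    m=(abs(C[...,2]-zz)<.005)&(d>0); print(zz,m.sum())
m=(abs(C[...,2]-.108)<.004)&(C[...,0]<.57)&(C[...,0]>.42)&(C[...,1]>.18)&(C[...,1]<.27)
print('thick',cv2.minAreaRect(C[m][:,:2].astype(np.float32)),np.median(C[m][:,2]))
for v in range(20,420,40): print(v,[tuple((C[v,u]*1000).astype(int)) for u in range(40,560,80)])
E
```

```text
0 102429
0.012 32677
0.048 8913
0.084 7131
0.108 6966
thick ((0.49487534165382385, 0.21983884274959564), (0.059927795082330704, 0.1280745267868042), 87.80571746826172) 0.10689898509626036
20 [(np.int64(322), np.int64(-94), np.int64(3)), (np.int64(321), np.int64(-13), np.int64(-1)), (np.int64(320), np.int64(70), np.int64(-1)), (np.int64(319), np.int64(154), np.int64(0)), (np.int64(319), np.int64(236), np.int64(5)), (np.int64(317), np.int64(321), np.int64(0)), (np.int64(316), np.int64(404), np.int64(0))]
60 [(np.int64(361), np.int64(-104), np.int64(0)), (np.int64(360), np.int64(-17), np.int64(-1)), (np.int64(359), np.int64(68), np.int64(-1)), (np.int64(357), np.int64(154), np.int64(-2)), (np.int64(357), np.int64(240), np.int64(0)), (np.int64(356), np.int64(326), np.int64(0)), (np.int64(355), np.int64(412), np.int64(-1))]
100 [(np.int64(402), np.int64(-103), np.int64(11)), (np.int64(401), np.int64(-22), np.int64(-1)), (np.int64(401), np.int64(84), np.int64(82)), (np.int64(399), np.int64(155), np.int64(0)), (np.int64(398), np.int64(243), np.int64(0)), (np.int64(397), np.int64(331), np.in
[... 1651 characters left out ...]
639), np.int64(464), np.int64(6))]
340 [(np.int64(712), np.int64(-165), np.int64(0)), (np.int64(472), np.int64(112), np.int64(332)), (np.int64(487), np.int64(130), np.int64(310)), (np.int64(591), np.int64(158), np.int64(162)), (np.int64(595), np.int64(227), np.int64(156)), (np.int64(471), np.int64(206), np.int64(331)), (np.int64(693), np.int64(471), np.int64(12))]
380 [(np.int64(468), np.int64(102), np.int64(353)), (np.int64(478), np.int64(114), np.int64(341)), (np.int64(589), np.int64(103), np.int64(213)), (np.int64(592), np.int64(159), np.int64(209)), (np.int64(597), np.int64(217), np.int64(202)), (np.int64(476), np.int64(203), np.int64(342)), (np.int64(465), np.int64(214), np.int64(354))]
```

View pics/w1.png

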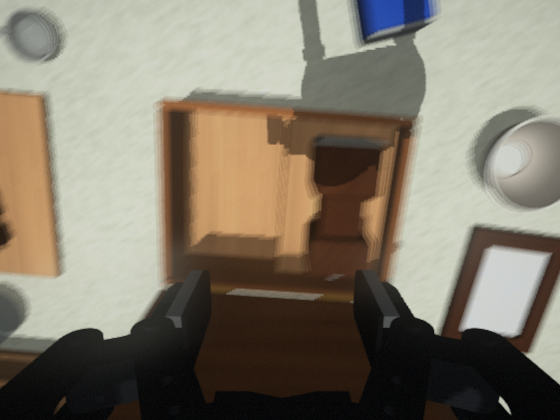

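```bash
python3 - <<'E'
from h import *
s=manip.observe(); print(s['tool_pos'],s['joint_velocities'].round(3))
p,d=manip.capture('wrist'); cv2.imwrite('pics/w2.png',p)
C=cloud('wrist',d,s); np.set_printoptions(suppress=True,precision=4)
m=(abs(C[...,2]-.084)<.005)&(C[...,1]>.02)&(C[...,1]<.31)&(C[...,0]>.38)&(C[...,0]<.62)
P=C[m][:,:2]
f=P[(P[:,0]<.42)&(P[:,1]>.07)&(P[:,1]<.27)]
a=np.polyfit(f[:,1],f[:,0],1); print('front',a,len(f),np.std(f[:,0]-np.polyval(a,f[:,1])))
b=P[(P[:,1]<.075)&(P[:,0]>.42)&(P[:,0]<.57)]; b2=P[(P[:,1]>.265)&(P[:,0]>.42)&(P[:,0]<.57)]
for q in (b,b2): print('side',np.polyfit(q[:,0],q[:,1],1),len(q),np.polyval(np.polyfit(q[:,0],q[:,1],1),.5), q.min(0),q.max(0))
m=(abs(C[...,2]-.108)<.004)&(C[...,0]<.57)&(C[...,0]>.42)&(C[...,1]>.18)&(C[...,1]<.27)
print('thick',cv2.minAreaRect(C[m][:,:2].astype(np.float32)))
m=(abs(C[...,2]-.098)<.003)&(C[...,0]<.57)&(C[...,0]>.42)&(C[...,1]>.18)&(C[...,1]<.27)
print('waist',cv2.minAreaRect(C[m][:,:2].astype(np.float32)),np.median(C[m],0))
L=C[(C[...,2]>.12)&(C[...,2]<.27)&(C[...,0]>.57)&(C[...,1]>.08)&(C[...,1]<.25)]
print(np.linalg.lstsq(np.c_[L[:,1]-.165,L[:,2]-.0845,np.ones(len(L))],L[:,0],rcond=None)[0])
# step
F=(C[...,0]>.44)&(C[...,0]<.55)
for y in np.arange(.05,.29,.01):
    k=F&(abs(C[...,1]-y)<.005); print(round(y,3),np.round(np.percentile(C[k][:,2],[10,50,90]),3))
E
```

```text
[0.48260151 0.15258125 0.30064076] [ 0.083 -0.002  0.013  0.061  0.     0.174]
front [0.0611 0.3987] 2085 0.002302276400225341
side [-0.0609  0.0793] 1305 0.04879485952724111 [0.4207 0.0405] [0.57  0.057]
side [-0.0613  0.306 ] 1365 0.2754174741831829 [0.4201 0.2679] [0.5697 0.2846]
thick ((0.49479398131370544, 0.21990162134170532), (0.059960782527923584, 0.12786869704723358), 87.65530395507812)
waist ((0.49326393008232117, 0.2193363904953003), (0.05905979126691818, 0.12484549731016159), 87.7813720703125) [0.5023 0.2188 0.0971]
[0.061  0.0166 0.5912]
0.05 [0.014 0.063 0.083]
0.06 [0.01  0.011 0.052]
0.07 [0.01  0.011 0.012]
0.08 [0.01  0.011 0.012]
0.09 [0.011 0.345 0.359]
0.1 [0.012 0.345 0.361]
0.11 [0.011 0.337 0.342]
0.12 [0.011 0.32  0.354]
0.13 [0.011 0.36  0.368]
0.14 [0.011 0.359 0.368]
0.15 [0.011 0.357 0.363]
0.16 [0.01  0.357 0.363]
0.17 [0.047 0.36  0.368]
0.18 [0.047 0.334 0.365]
0.19 [0.047 0.31  0.341]
0.2 [0.097 0.34  0.345]
0.21 [0.106 0.345 0.36 ]
0.22 [0.097 0.107 0.351]
0.23 [0.097 0.107 0.108]
0.24 [0.097 0.107 0.108]
0.25 [0.048 0.107 0.108]
0.26 [0.046 0.047 0.048]
0.27 [0.047 0.062 0.082]
0.28 [0.057 0.082 0.084]
```

View pics/w2.png

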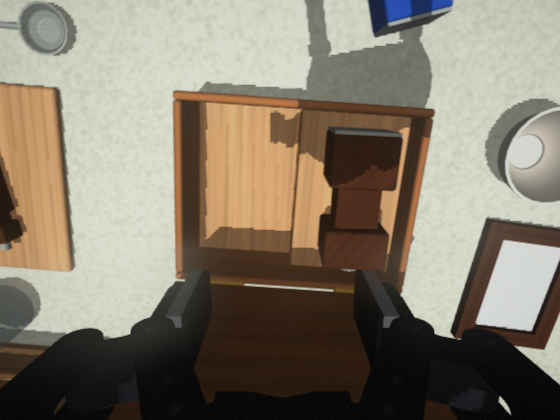

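>>> play_rows:
  plan:
    - [0.008, 0.04, -0.03, 0, 0, -3, 66]
    - [0.004, 0.027, -0.03, 0, 0, 0, 66]
    - [0, 0, -0.03, 0, 0, 0, 66]
    - [0, 0, 0, 0, 0, 0, 66]

```text
t: 1.58
tool_pos: [0.4918, 0.2253, 0.2075]
ee_rot: [[0.053, 0.999, -0.002], [0.999, -0.053, -0.007], [-0.007, -0.002, -1.0]]
wrist_force: [0.2, 0.5, -0.6]
gripper_width: 0.0563
```

```bash
python3 - <<'E'
from h import *
s=manip.observe(); print(s['tool_pos'],s['ee_rot'].round(3),s['gripper_width'],s['joint_velocities'].round(3))
p,d=manip.capture('wrist'); cv2.imwrite('pics/w3.png',p)
C=cloud('wrist',d,s); np.set_printoptions(suppress=True,precision=4)
m=(abs(C[...,2]-.108)<.004)&(C[...,0]<.57)&(C[...,0]>.42)&(C[...,1]>.18)&(C[...,1]<.27)
print('thick',cv2.minAreaRect(C[m][:,:2].astype(np.float32)))
P=C[m]; h=np.histogram(P[:,0],np.arange(.42,.58,.005)); print(list(zip(h[1].round(3),h[0])))
E
```

```text
[0.49177081 0.22528548 0.20748044] [[ 0.053  0.999 -0.002]
 [ 0.999 -0.053 -0.007]
 [-0.007 -0.002 -1.   ]] 0.0562665771787719 [ 0.016 -0.02  -0.057  0.009 -0.005  0.005]
thick ((0.4948877990245819, 0.22005538642406464), (0.059949979186058044, 0.1283411830663681), 87.6845932006836)
[(np.float64(0.42), np.int64(0)), (np.float64(0.425), np.int64(6)), (np.float64(0.43), np.int64(681)), (np.float64(0.435), np.int64(830)), (np.float64(0.44), np.int64(810)), (np.float64(0.445), np.int64(792)), (np.float64(0.45), np.int64(783)), (np.float64(0.455), np.int64(753)), (np.float64(0.46), np.int64(755)), (np.float64(0.465), np.int64(731)), (np.float64(0.47), np.int64(724)), (np.float64(0.475), np.int64(658)), (np.float64(0.48), np.int64(103)), (np.float64(0.485), np.int64(0)), (np.float64(0.49), np.int64(0)), (np.float64(0.495), np.int64(0)), (np.float64(0.5), np.int64(0)), (np.float64(0.505), np.int64(0)), (np.float64(0.51), np.int64(0)), (np.float64(0.515), np.int64(1)), (np.float64(0.52), np.int64(566)), (np.float64(0.525), np.int64(589)), (np.float64(0.53), np.int64(591)), (np.float64(0.535), np.int64(560)), (np.float64(0.54), np.int64(568)), (np.float64(0.545), np.int64(561)), (np.float64(0.55), np.int64(539)), (np.float64(0.555), np.int64(289)), (np.float64(0.56), np.int64(0)), (np.float64(0.565), np.int64(0)), (np.float64(0.57), np.int64(0))]
```

View pics/w3.png

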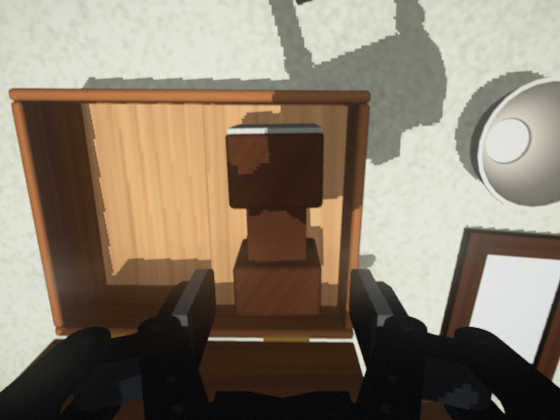

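>>> play_rows:
  plan:
    - [0.008, -0.005, -0.03, 0, 0, 0, 66]
    - [0, 0, -0.04, 0, 0, 0, 66]
    - [0, 0, -0.03, 0, 0, 0, 66]
    - [0, 0, -0.025, 0, 0, 0, 66]
    - [0, 0, 0, 0, 0, 0, 66]

```text
t: 2.25
tool_pos: [0.5068, 0.2231, 0.0905]
ee_rot: [[0.053, 0.998, 0.018], [0.999, -0.053, 0.0], [0.001, 0.018, -1.0]]
wrist_force: [-1.0, -0.3, 0.9]
gripper_width: 0.0561
```

>>> play_rows:
  plan:
    - [-0.006, -0.003, -0.005, 0, 1, 0, 66]
    - [0, 0, -0.006, 0, 0, 0, 66]
    - [0, 0, 0, 0, 0, 0, 66]

```text
t: 2.62
tool_pos: [0.5033, 0.2208, 0.0831]
ee_rot: [[0.054, 0.999, 0.007], [0.999, -0.054, 0.002], [0.003, 0.007, -1.0]]
wrist_force: [1.2, -0.6, 0.1]
gripper_width: 0.0561
```

>>> play_rows:
  plan:
    - [-0.002, -0.001, -0.003, 0, 0, 0, 0]
    - [0, 0, 0, 0, 0, 0, 0]
    - [0, 0, 0, 0, 0, 0, 0]
    - [0, 0, 0, 0, 0, 0, 0]

```text
t: 3.12
tool_pos: [0.5021, 0.2199, 0.081]
ee_rot: [[0.053, 0.999, 0.01], [0.999, -0.053, 0.003], [0.003, 0.01, -1.0]]
wrist_force: [0.8, 0.2, 1.3]
gripper_width: 0.0394
```

>>> play_rows:
  plan:
    - [0, 0, 0.02, 0, 0, 0, 0]
    - [0, 0, 0.02, 0, 0.5, -1, 0]
    - [-0.002, -0.03, 0.005, 0, 0, 0, 0]
    - [-0.002, -0.04, 0, 0, 0, 0, 0]
    - [-0.002, -0.03, 0, 0, 0, 0, 0]

```text
t: 3.75
tool_pos: [0.492, 0.1187, 0.1231]
ee_rot: [[0.067, 0.998, -0.009], [0.998, -0.067, 0.001], [0.001, -0.009, -1.0]]
wrist_force: [0.0, 0.7, -3.4]
gripper_width: 0.0391
```

>>> play_rows:
  plan:
    - [-0.002, -0.007, 0, 0, 0, 0, 0]
    - [0, 0, 0, 0, 0, 0, 0]

```text
t: 4.0
tool_pos: [0.4884, 0.1102, 0.1218]
ee_rot: [[0.07, 0.997, -0.012], [0.998, -0.07, 0.001], [0.001, -0.012, -1.0]]
wrist_force: [1.4, 0.3, -3.4]
gripper_width: 0.0391
```

```bash
python3 - <<'E'
from h import *
s=manip.observe(); print(s['tool_pos'],s['ee_rot'].round(3),s['gripper_width'],s['wrist_force'])
p,d=manip.capture('wrist'); cv2.imwrite('pics/w4.png',p)
p,d=manip.capture('side'); cv2.imwrite('pics/s4.png',cv2.resize(p[160:310,210:370],None,fx=4,fy=4))
E
```

```text
[0.48838734 0.11020294 0.1218326 ] [[ 0.07   0.997 -0.012]
 [ 0.998 -0.07   0.001]
 [ 0.001 -0.012 -1.   ]] 0.0390577580565941 [ 1.39421205  0.3105656  -3.35385833]
```

View pics/w4.png

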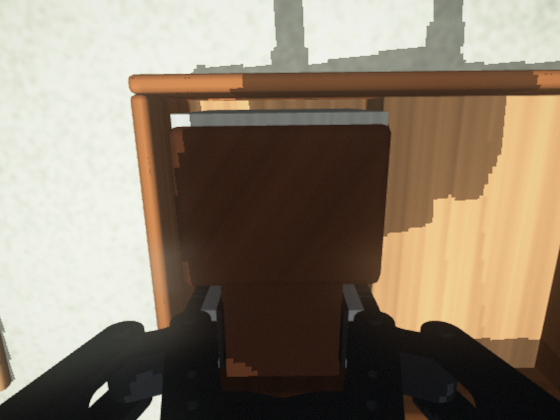

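View pics/s4.png

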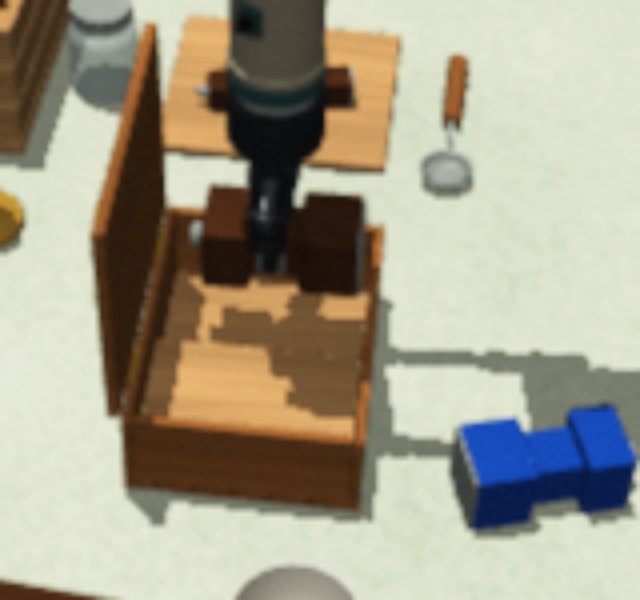

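>>> play_rows:
  plan:
    - [0.005, -0.002, -0.015, 0, -0.6, 0, 0]
    - [0, 0, -0.02, 0, 0, 0, 0]
    - [0, 0, -0.02, 0, 0, 0, 0]
    - [0, 0, -0.008, 0, 0, 0, 0]
    - [0, 0, 0, 0, 0, 0, 0]

```text
t: 4.72
tool_pos: [0.4956, 0.1138, 0.0578]
ee_rot: [[0.064, 0.998, 0.002], [0.998, -0.064, 0.004], [0.004, 0.002, -1.0]]
wrist_force: [0.1, 0.4, -4.0]
gripper_width: 0.0389
```

>>> play_rows:
  plan:
    - [0, -0.006, -0.005, 0, 0, 0, 0]
    - [0, 0, -0.004, 0, 0, 0, 0]
    - [0, 0, -0.001, 0, 0, 0, 0]

```text
t: 5.1
tool_pos: [0.497, 0.1078, 0.0487]
ee_rot: [[0.063, 0.998, 0.005], [0.998, -0.063, 0.004], [0.004, 0.005, -1.0]]
wrist_force: [-0.2, 0.2, -3.8]
gripper_width: 0.0392
```

>>> play_rows:
  plan:
    - [0, 0, -0.002, 0, 0, 0, 0]
    - [0, 0, -0.0015, 0, 0, 0, 0]
    - [0, 0, 0, 0, 0, 0, 0]

```text
t: 5.48
tool_pos: [0.4973, 0.1077, 0.0453]
ee_rot: [[0.064, 0.998, 0.006], [0.998, -0.064, 0.004], [0.004, 0.006, -1.0]]
wrist_force: [0.2, -0.2, -3.7]
gripper_width: 0.0392
```

>>> play_rows:
  plan:
    - [0, 0, -0.0012, 0, 0, 0, 0]
    - [0, 0, 0, 0, 0, 0, 0]

```text
t: 5.72
tool_pos: [0.4976, 0.1078, 0.0453]
ee_rot: [[0.063, 0.998, 0.007], [0.998, -0.064, 0.004], [0.005, 0.007, -1.0]]
wrist_force: [0.8, -0.5, -3.6]
gripper_width: 0.0388
```

>>> play_rows:
  plan:
    - [0, 0, -0.002, 0, 0, 0, 0]
    - [0, 0, -0.001, 0, 0, 0, 0]

```text
t: 5.98
tool_pos: [0.4977, 0.1078, 0.045]
ee_rot: [[0.063, 0.998, 0.008], [0.998, -0.063, 0.004], [0.004, 0.008, -1.0]]
wrist_force: [-1.2, -0.7, 3.0]
gripper_width: 0.039
```

>>> play_rows:
  plan:
    - [0, 0, 0, 0, 0, 0, 62]
    - [0, 0, 0, 0, 0, 0, 62]
    - [0, 0, 0, 0, 0, 0, 62]

```text
t: 6.35
tool_pos: [0.4999, 0.1123, 0.0464]
ee_rot: [[0.068, 0.998, 0.014], [0.998, -0.068, 0.012], [0.013, 0.013, -1.0]]
wrist_force: [1.0, -0.1, 0.4]
gripper_width: 0.0532
```

Released; lift up and look.

>>> play_rows:
  plan:
    - [0, 0, 0.03, 0, 0, 0, 62]
    - [0, 0, 0.05, 0, 0, 0, 62]
    - [0, 0, 0.06, 0, 0, 0, 62]
    - [0, 0, 0.06, 0, 0, 0, 62]
    - [0, 0, 0.03, 0, 0, 0, 62]

```text
t: 6.98
tool_pos: [0.4972, 0.11, 0.2799]
ee_rot: [[0.069, 0.998, 0.007], [0.998, -0.069, 0.009], [0.009, 0.006, -1.0]]
wrist_force: [-0.0, -0.2, -0.2]
gripper_width: 0.0528
```

```bash
python3 - <<'E'
from h import *
s=manip.observe(); print(s['tool_pos'],s['ee_rot'].round(3),s['gripper_width'],s['wrist_force'])
p,d=manip.capture('wrist'); cv2.imwrite('pics/w5.png',p)
p,d=manip.capture('side'); C=cloud('side',d)
cv2.imwrite('pics/s5.png',cv2.resize(p[160:310,210:370],None,fx=4,fy=4))
E
```

```text
[0.49721744 0.11000787 0.27988075] [[ 0.069  0.998  0.007]
 [ 0.998 -0.069  0.009]
 [ 0.009  0.006 -1.   ]] 0.052792565280509754 [-0.01992467 -0.16616315 -0.23702147]
```

View pics/w5.png

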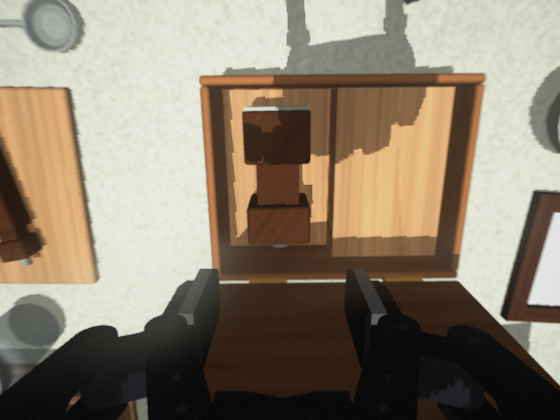

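View pics/s5.png

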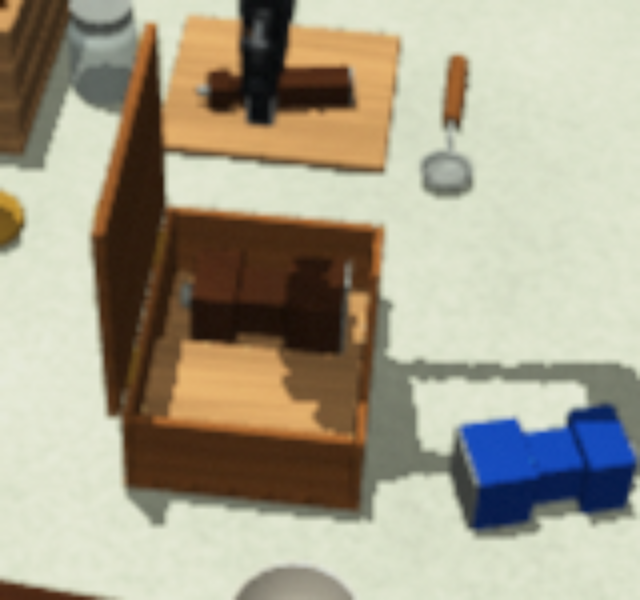

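>>> play_rows:
  plan:
    - [-0.006, -0.055, 0, 0, 0, 0, 70]
    - [-0.006, -0.058, 0, 0, 0, 0, 70]
    - [-0.006, -0.058, 0, 0, 0, 0, 70]
    - [-0.006, -0.058, -0.01, 0, 0, 0, 70]
    - [0, -0.05, -0.01, 0, 0, 0, 70]

```text
t: 7.7
tool_pos: [0.4714, -0.1737, 0.2551]
ee_rot: [[0.061, 0.998, 0.007], [0.998, -0.061, 0.01], [0.011, 0.006, -1.0]]
wrist_force: [1.7, -0.0, 0.1]
gripper_width: 0.0602
```

>>> play_rows:
  plan:
    - [0, 0, 0, 0, 0, 0, 70]

```text
t: 7.82
tool_pos: [0.4702, -0.1768, 0.2526]
ee_rot: [[0.066, 0.998, 0.003], [0.998, -0.066, 0.011], [0.011, 0.002, -1.0]]
wrist_force: [0.1, 1.2, -0.6]
gripper_width: 0.0598
```

```bash
python3 - <<'E'
from h import *
s=manip.observe(); print(s['tool_pos'],s['ee_rot'].round(3),s['gripper_width'],s['joint_velocities'].round(2))
p,d=manip.capture('wrist'); cv2.imwrite('pics/w6.png',p); C=cloud('wrist',d,s)
np.savez('w6.npz',p=p,d=d,C=C)
m=(p.astype(int).sum(2)<200)&(C[...,2]<.06)&(C[...,2]>.02)
n,l,st,c=cv2.connectedComponentsWithStats(m.astype(np.uint8)); 
for i in range(1,n):
  if st[i][4]>800: P=C[l==i]; T=P[P[:,2]>.037];print(st[i],c[i],cv2.minAreaRect(P[:,:2].astype(np.float32)),cv2.minAreaRect(T[:,:2].astype(np.float32)),np.percentile(P[:,2],[5,50,95]))
E
```

```text
[ 0.47020487 -0.17683385  0.25259923] [[ 0.066  0.998  0.003]
 [ 0.998 -0.066  0.011]
 [ 0.011  0.002 -1.   ]] 0.059763272340744765 [ 0.02 -0.02  0.03  0.04  0.02 -0.  ]
[ 487   88   63  199 5315] [516.89971778 180.92116651] ((0.4894568920135498, 0.04522232711315155), (0.004765733610838652, 0.18321166932582855), 86.18817138671875) ((0.48945510387420654, 0.04516049101948738), (0.004369163885712624, 0.18320897221565247), 86.29136657714844) [0.02243848 0.04172817 0.05837047]
[ 243  136   56  143 4188] [270.94317096 205.93266476] ((0.49484705924987793, -0.18546804785728455), (0.1382024586200714, 0.02863365039229393), 7.188122749328613) ((0.4949159026145935, -0.18549786508083344), (0.13807348906993866, 0.028553610667586327), 7.19093656539917) [0.03584424 0.04082359 0.04216159]
[   1  168   79   83 2051] [ 53.83617747 198.56411507] ((0.47108906507492065, -0.39374881982803345), (0.07661870867013931, 0.030394183471798897), 16.75979995727539) ((0.47114184498786926, -0.3939240574836731), (0.07661870867013931, 0.030028142035007477), 16.75979995727539) [0.02247693 0.04176435 0.05818279]
[  0 196  29  61 881] [ 10.80703746 236.32690125] ((0.4942777752876282, -0.44209861755371094), (0.05972671881318092, 0.01849759742617607), 32.18678665161133) ((0.50751793384552, -0.4360012710094452), (0.03688175231218338, 0.00683745788410306), 58.453636169433594) [0.02115737 0.03491609 0.05700852]
[ 237  329   53   30 1072] [262.29104478 343.15764925] ((0.6458613872528076, -0.20458653569221497), (0.061077482998371124, 0.020880283787846565), 71.1514892578125) ((0.642405092716217, -0.20635244250297546), (0.052627742290496826, 0.014298573136329651), 77.58589172363281) [0.02211205 0.0393921  0.05743353]
```

View pics/w6.png

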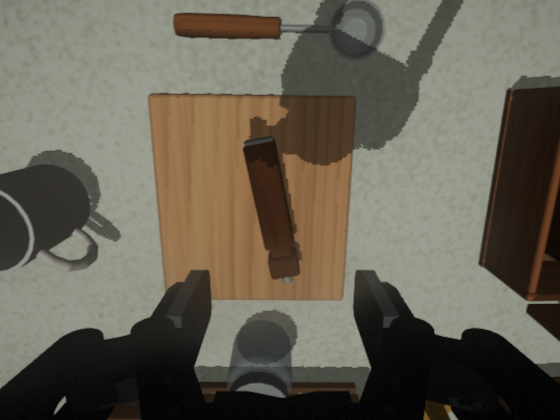

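>>> play_rows:
  plan:
    - [0.008, -0.003, -0.04, 0, 0, 4, 66]
    - [0.008, -0.003, -0.045, 0, 0, 4, 66]
    - [0.006, -0.002, -0.045, 0, 0, 3, 66]
    - [0, 0, -0.03, 0, 0, 0, 66]
    - [0, 0, 0, 0, 0, 0, 66]

```text
t: 8.5
tool_pos: [0.4917, -0.1768, 0.0875]
ee_rot: [[-0.138, 0.99, -0.0], [0.99, 0.138, 0.016], [0.016, 0.002, -1.0]]
wrist_force: [-1.0, 0.4, 0.4]
gripper_width: 0.0562
```

>>> play_rows:
  plan:
    - [0.003, -0.009, -0.02, -0.9, 0, 0, 66]
    - [0, 0, -0.015, 0, 0, 0, 66]
    - [0, 0, -0.01, 0, 0, 0, 66]
    - [0, 0, 0, 0, 0, 0, 66]

```text
t: 9.0
tool_pos: [0.4971, -0.1842, 0.0447]
ee_rot: [[-0.141, 0.99, 0.005], [0.99, 0.141, -0.002], [-0.002, 0.005, -1.0]]
wrist_force: [-0.2, -0.7, -0.3]
gripper_width: 0.0567
```

```bash
python3 - <<'E'
from h import *
s=manip.observe(); print(s['tool_pos'],s['ee_rot'].round(3))
p,d=manip.capture('wrist'); cv2.imwrite('pics/w7.png',p)
E
```

```text
[ 0.49711371 -0.18415785  0.04474672] [[-0.141  0.99   0.005]
 [ 0.99   0.141 -0.002]
 [-0.002  0.005 -1.   ]]
```

View pics/w7.png

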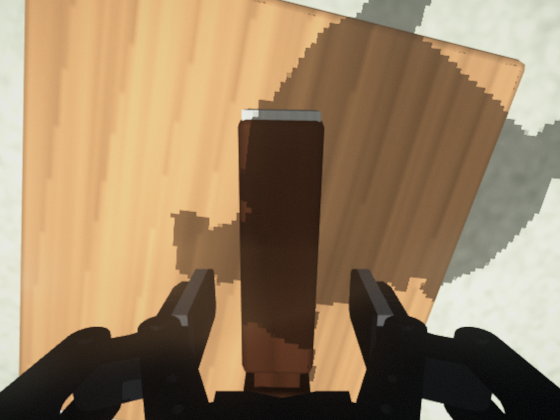

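>>> play_rows:
  plan:
    - [-0.003, -0.001, -0.006, 0, 0, 0, 66]
    - [0, 0, -0.005, 0, 0, 0, 66]
    - [0, 0, -0.001, 0, 0, 0, 66]
    - [0, 0, 0, 0, 0, 0, 66]

```text
t: 9.55
tool_pos: [0.4949, -0.1859, 0.0337]
ee_rot: [[-0.141, 0.99, 0.008], [0.99, 0.141, -0.003], [-0.004, 0.008, -1.0]]
wrist_force: [-0.1, -0.5, -0.2]
gripper_width: 0.0565
```

>>> play_rows:
  plan:
    - [0, 0, 0, 0, 0, 0, 0]
    - [0, 0, 0, 0, 0, 0, 0]
    - [0, 0, 0, 0, 0, 0, 0]
    - [0, 0, 0, 0, 0, 0, 0]
    - [0, 0, 0, 0, 0, 0, 0]

```text
t: 10.18
tool_pos: [0.4953, -0.1861, 0.0341]
ee_rot: [[-0.141, 0.99, 0.009], [0.99, 0.141, -0.004], [-0.005, 0.008, -1.0]]
wrist_force: [0.5, -0.3, 0.9]
gripper_width: 0.0289
```

>>> play_rows:
  plan:
    - [0, 0, 0.025, 0, 0, 0, 0]
    - [0, 0, 0.05, 0, 0, 0, 0]
    - [0, 0, 0.05, 0, 0, -3, 0]
    - [0, 0.03, 0.015, 0, 0.5, -3, 0]
    - [0, 0.05, 0, 0, 0, -3, 0]

```text
t: 10.8
tool_pos: [0.4946, -0.1066, 0.1771]
ee_rot: [[0.026, 1.0, -0.001], [1.0, -0.026, -0.002], [-0.002, -0.001, -1.0]]
wrist_force: [0.6, 0.9, 0.2]
gripper_width: 0.029
```

```bash
python3 - <<'E'
from h import *
s=manip.observe(); print(s['tool_pos'],s['ee_rot'].round(3),s['gripper_width'],s['wrist_force'])
p,d=manip.capture('side'); cv2.imwrite('pics/s8.png',cv2.resize(p[130:310,210:370],None,fx=3.3,fy=3.3))
E
```

```text
[ 0.4946278  -0.10655182  0.17712337] [[ 0.026  1.    -0.001]
 [ 1.    -0.026 -0.002]
 [-0.002 -0.001 -1.   ]] 0.028999178574704076 [0.60583151 0.89359977 0.24640792]
```

View pics/s8.png

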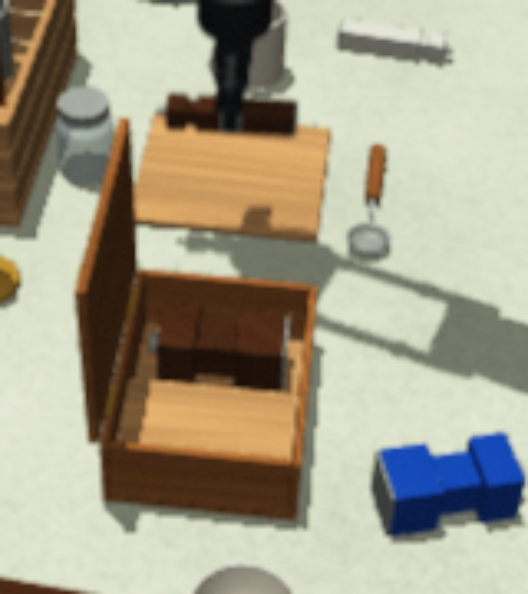

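>>> play_rows:
  plan:
    - [0, 0.06, 0, 0, 0, -1, 0]
    - [0, 0.06, 0, 0, 0, -1, 0]
    - [0, 0.06, 0, 0, 0, 0, 0]
    - [0, 0.06, 0, 0, 0, 0, 0]
    - [0, 0.05, -0.01, 0, 0, 0, 0]

```text
t: 11.48
tool_pos: [0.4927, 0.1923, 0.1667]
ee_rot: [[0.065, 0.998, 0.0], [0.998, -0.065, 0.005], [0.005, -0.0, -1.0]]
wrist_force: [0.6, 0.1, -0.7]
gripper_width: 0.029
```

>>> play_rows:
  plan:
    - [0, 0.02, -0.02, 0, 0, 0, 0]
    - [0, 0, 0, 0, 0, 0, 0]

```text
t: 11.72
tool_pos: [0.4911, 0.2163, 0.145]
ee_rot: [[0.058, 0.998, -0.002], [0.998, -0.058, 0.005], [0.005, -0.003, -1.0]]
wrist_force: [-0.2, -0.8, -1.5]
gripper_width: 0.0292
```

>>> play_rows:
  plan:
    - [0.005, 0, -0.02, 0, 0, 0, 0]
    - [0, 0, -0.02, 0, 0, 0, 0]
    - [0, 0, 0, 0, 0, 0, 0]

```text
t: 12.1
tool_pos: [0.497, 0.2141, 0.1054]
ee_rot: [[0.058, 0.998, -0.001], [0.998, -0.058, 0.003], [0.003, -0.001, -1.0]]
wrist_force: [0.2, -0.1, -1.7]
gripper_width: 0.0289
```

```bash
python3 - <<'E'
from h import *
s=manip.observe(); print(s['tool_pos'],s['ee_rot'].round(3),s['gripper_width'],s['wrist_force'])
p,d=manip.capture('side'); cv2.imwrite('pics/s9.png',cv2.resize(p[160:310,210:370],None,fx=3.3,fy=3.3))
p,d=manip.capture('wrist'); cv2.imwrite('pics/w9.png',p)
E
```

```text
[0.4969966  0.21406753 0.10542487] [[ 0.058  0.998 -0.001]
 [ 0.998 -0.058  0.003]
 [ 0.003 -0.001 -1.   ]] 0.028871289923357094 [ 0.23969013 -0.13246929 -1.74553854]
```

View pics/s9.png

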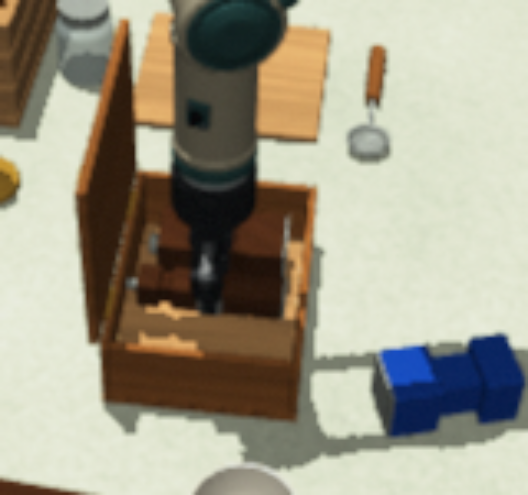

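View pics/w9.png

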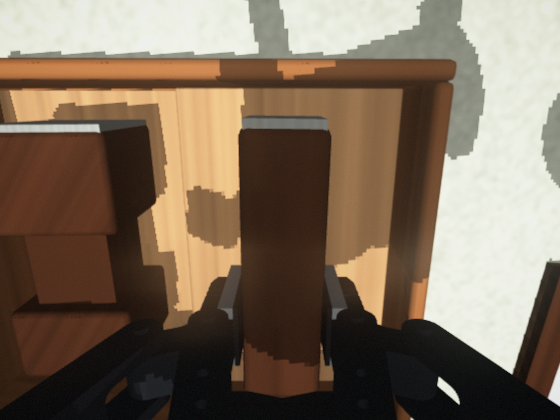

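>>> play_rows:
  plan:
    - [0, 0.002, -0.015, 0, 0, 0, 0]
    - [0, 0, -0.012, 0, 0, 0, 0]
    - [0, 0, -0.003, 0, 0, 0, 0]
    - [0, 0, 0, 0, 0, 0, 0]

```text
t: 12.7
tool_pos: [0.4995, 0.2164, 0.0767]
ee_rot: [[0.058, 0.998, 0.006], [0.998, -0.058, 0.005], [0.006, 0.006, -1.0]]
wrist_force: [-0.8, -0.5, -0.7]
gripper_width: 0.0285
```

>>> play_rows:
  plan:
    - [0, 0, -0.003, 0, 0, 0, 0]
    - [0, 0, -0.002, 0, 0, 0, 0]
    - [0, 0, 0, 0, 0, 0, 0]

```text
t: 13.08
tool_pos: [0.4998, 0.2166, 0.0718]
ee_rot: [[0.058, 0.998, 0.007], [0.998, -0.058, 0.006], [0.006, 0.006, -1.0]]
wrist_force: [0.6, -0.4, -1.2]
gripper_width: 0.0291
```

>>> play_rows:
  plan:
    - [0, 0, -0.002, 0, 0, 0, 0]
    - [0, 0, -0.001, 0, 0, 0, 0]
    - [0, 0, 0, 0, 0, 0, 0]

```text
t: 13.45
tool_pos: [0.5003, 0.2168, 0.0705]
ee_rot: [[0.058, 0.998, 0.008], [0.998, -0.058, 0.006], [0.006, 0.008, -1.0]]
wrist_force: [-0.3, 0.3, -1.7]
gripper_width: 0.029
```

>>> play_rows:
  plan:
    - [0, 0, -0.002, 0, 0, 0, 0]
    - [0, 0, -0.001, 0, 0, 0, 0]

```text
t: 13.7
tool_pos: [0.5004, 0.2169, 0.0702]
ee_rot: [[0.058, 0.998, 0.01], [0.998, -0.058, 0.006], [0.007, 0.009, -1.0]]
wrist_force: [-1.7, -0.7, 4.9]
gripper_width: 0.0288
```

Contact (+5 N). Release slowly and rise.

>>> play_rows:
  plan:
    - [0, 0, 0.0005, 0, 0, 0, 60]
    - [0, 0, 0, 0, 0, 0, 60]
    - [0, 0, 0, 0, 0, 0, 60]

```text
t: 14.08
tool_pos: [0.5008, 0.217, 0.0706]
ee_rot: [[0.058, 0.998, 0.011], [0.998, -0.058, 0.006], [0.007, 0.01, -1.0]]
wrist_force: [0.5, -0.3, 0.4]
gripper_width: 0.0514
```

>>> play_rows:
  plan:
    - [0, 0, 0.03, 0, 0, 0, 60]
    - [0, 0, 0.05, 0, 0, 0, 60]
    - [-0.01, -0.02, 0.05, 0, 0, 0, 60]
    - [-0.01, -0.02, 0.05, 0, 0, 0, 60]
    - [0, 0, 0.04, 0, 0, 0, 60]

```text
t: 14.7
tool_pos: [0.4771, 0.1751, 0.2916]
ee_rot: [[0.057, 0.998, 0.0], [0.998, -0.057, 0.003], [0.003, 0.0, -1.0]]
wrist_force: [1.0, 0.8, -0.8]
gripper_width: 0.0511
```

```bash
python3 - <<'E'
from h import *
s=manip.observe(); print(s['tool_pos'],s['ee_rot'].round(3))
p,d=manip.capture('wrist'); cv2.imwrite('pics/w10.png',p); C=cloud('wrist',d,s)
p2,d2=manip.capture('side'); cv2.imwrite('pics/s10.png',cv2.resize(p2[130:310,200:380],None,fx=3.3,fy=3.3))
np.set_printoptions(suppress=True,precision=4)
for n,b in [('slim',(.17,.27)),('thick',(.06,.155))]:
    m=(C[...,0]>.42)&(C[...,0]<.58)&(C[...,1]>b[0])&(C[...,1]<b[1])&(C[...,2]>.055)&(C[...,2]<.13)&(p.astype(int).sum(2)<230)
    Q=C[m]; print(n,m.sum(),np.percentile(Q[:,2],[5,50,90,99]),cv2.minAreaRect(Q[:,:2].astype(np.float32)))
L=C[(C[...,2]>.12)&(C[...,2]<.27)&(C[...,0]>.57)&(C[...,1]>.08)&(C[...,1]<.25)]
print(np.linalg.lstsq(np.c_[L[:,1]-.158,L[:,2]-.0845,np.ones(len(L))],L[:,0],rcond=None)[0])
z=np.load('scene0.npz'); C=cloud('scene',z['d'])
for nm,u,v in [('candle',286,268),('bowlcrate',346,258),('cratebowl',375,240),('jar',217,250)]: print(nm,C[v,u].round(3))
m=(C[...,2]>.26)&(C[...,0]>.5)&(C[...,0]<.7)&(C[...,1]>0)&(C[...,1]<.3); Q=C[m]; print('lidtop',Q.min(0),Q.max(0))
E
```

```text
[0.47709711 0.17506927 0.29159881] [[ 0.057  0.998  0.   ]
 [ 0.998 -0.057  0.003]
 [ 0.003  0.    -1.   ]]
slim 4645 [0.0667 0.0767 0.0779 0.0805] ((0.5052566528320312, 0.23354315757751465), (0.07338552922010422, 0.14903557300567627), 89.74835968017578)
thick 7043 [0.0602 0.0706 0.0718 0.0732] ((0.5046034455299377, 0.10656668990850449), (0.0703989565372467, 0.1611732691526413), 81.4832763671875)
[0.0611 0.0163 0.5907]
candle [ 0.707 -0.003  0.002]
bowlcrate [0.764 0.168 0.133]
cratebowl [0.652 0.305 0.002]
jar [ 0.657 -0.211  0.095]
lidtop [0.5832 0.0369 0.2601] [0.6112 0.2703 0.2883]
```

View pics/w10.png

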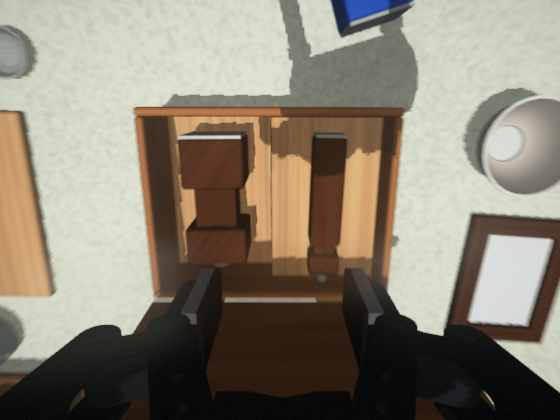

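View pics/s10.png

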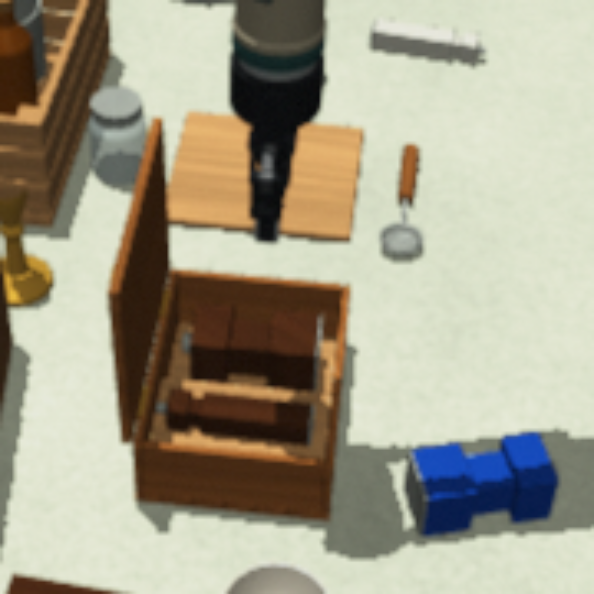

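>>> play_rows:
  plan:
    - [0, 0, 0.03, 0, 0, 0, 0]
    - [0.01, -0.005, 0.02, 0, 0, 0, 0]
    - [0.04, -0.005, 0, 0, 0, 0, 0]
    - [0.05, -0.005, 0, 0, 0, 0, 0]
    - [0.05, -0.005, 0, 0, 0, 0, 0]

```text
t: 15.42
tool_pos: [0.6295, 0.1568, 0.3434]
ee_rot: [[0.054, 0.999, 0.005], [0.999, -0.054, 0.006], [0.006, 0.004, -1.0]]
wrist_force: [-0.2, 0.9, 0.5]
gripper_width: -0.0002
```

```bash
python3 - <<'E'
import numpy as np
r=.165
for t in np.arange(1.6,-.01,-.1):
    print(round(t,2),round(.5907-r*np.cos(t)+.01*np.sin(t)+.011,4),round(.0845+r*np.sin(t)+.01*np.cos(t)+.017,4))
E
```

```text
1.6 0.6165 0.2661
1.5 0.6 0.2668
1.4 0.5835 0.2658
1.3 0.5672 0.2632
1.2 0.5512 0.2589
1.1 0.5358 0.2531
1.0 0.521 0.2457
0.9 0.507 0.237
0.8 0.4939 0.2268
0.7 0.4819 0.2154
0.6 0.4712 0.2029
0.5 0.4617 0.1894
0.4 0.4536 0.175
0.3 0.447 0.1598
0.2 0.442 0.1441
0.1 0.4385 0.1279
-0.0 0.4367 0.1115
```

>>> play_rows:
  plan:
    - [0.02, -0.001, 0, 0, 0, 0, 0]
    - [0.004, 0, -0.02, 0, 0, 0, 0]
    - [0, 0, -0.03, 0, 0, 0, 0]
    - [0, 0, -0.02, 0, 0, 0, 0]
    - [0, 0, 0, 0, 0, 0, 0]

```text
t: 16.05
tool_pos: [0.6575, 0.1549, 0.2601]
ee_rot: [[0.056, 0.998, -0.007], [0.998, -0.055, 0.004], [0.004, -0.008, -1.0]]
wrist_force: [0.3, -0.2, 0.7]
gripper_width: 0.0004
```

```bash
python3 - <<'E'
from h import *
p2,d2=manip.capture('side'); cv2.imwrite('pics/s11.png',cv2.resize(p2[90:310,150:380],None,fx=2.6,fy=2.6))
E
```

```text
(no output)
```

View pics/s11.png

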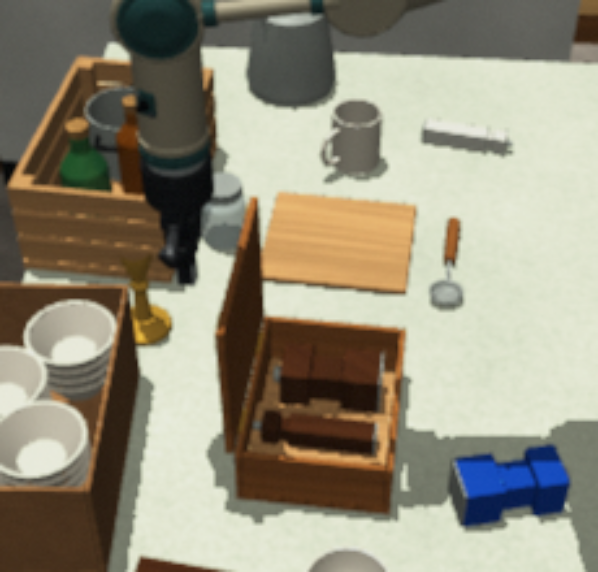

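>>> play_rows:
  plan:
    - [-0.01, 0.001, 0.005, 0, 0, 0, 0]
    - [-0.01, 0.001, 0, 0, 0, 0, 0]
    - [-0.01, 0.001, 0, 0, 0, 0, 0]
    - [-0.008, 0, 0, 0, 0, 0, 0]

```text
t: 16.6
tool_pos: [0.6185, 0.1586, 0.2699]
ee_rot: [[0.055, 0.998, -0.0], [0.998, -0.055, 0.005], [0.005, -0.001, -1.0]]
wrist_force: [0.0, -1.1, -0.2]
gripper_width: -0.0001
```

>>> play_rows:
  plan:
    - [-0.01, 0, -0.002, 0, 0, 0, 0]
    - [-0.01, 0, -0.001, 0, 0, 0, 0]
    - [-0.01, 0.001, -0.001, 0, 0, 0, 0]
    - [-0.01, 0.001, -0.001, 0, 0, 0, 0]

```text
t: 17.1
tool_pos: [0.5794, 0.1605, 0.2675]
ee_rot: [[0.055, 0.998, 0.011], [0.998, -0.055, 0.006], [0.006, 0.011, -1.0]]
wrist_force: [2.2, -1.0, 0.7]
gripper_width: -0.0001
```

>>> play_rows:
  plan:
    - [-0.01, 0.001, -0.003, 0, 0, 0, 0]
    - [-0.01, 0.001, -0.003, 0, 0, 0, 0]
    - [-0.01, 0.001, -0.004, 0, 0, 0, 0]
    - [-0.01, 0.001, -0.004, 0, 0, 0, 0]

```text
t: 17.6
tool_pos: [0.5358, 0.1642, 0.2526]
ee_rot: [[0.055, 0.998, 0.01], [0.998, -0.055, 0.004], [0.005, 0.009, -1.0]]
wrist_force: [1.2, -1.4, 2.0]
gripper_width: -0.0002
```

>>> play_rows:
  plan:
    - [-0.014, 0.001, -0.007, 0, 0, 0, 0]
    - [-0.014, 0.001, -0.009, 0, 0, 0, 0]
    - [-0.013, 0.001, -0.01, 0, 0, 0, 0]
    - [-0.012, 0.001, -0.011, 0, 0, 0, 0]

```text
t: 18.1
tool_pos: [0.4782, 0.1682, 0.2129]
ee_rot: [[0.055, 0.998, 0.007], [0.998, -0.055, 0.004], [0.004, 0.006, -1.0]]
wrist_force: [2.5, -0.7, 0.2]
gripper_width: -0.0003
```

>>> play_rows:
  plan:
    - [-0.007, 0, -0.01, 0, 0, 0, 0]
    - [-0.007, 0, -0.012, 0, 0, 0, 0]
    - [-0.007, 0, -0.013, 0, 0, 0, 0]
    - [-0.006, 0, -0.013, 0, 0, 0, 0]

```text
t: 18.6
tool_pos: [0.4471, 0.1692, 0.1612]
ee_rot: [[0.055, 0.998, 0.002], [0.998, -0.055, 0.006], [0.006, 0.002, -1.0]]
wrist_force: [1.5, 0.1, 0.7]
gripper_width: 0.0001
```

```bash
python3 - <<'E'
from h import *
p2,d2=manip.capture('side'); cv2.imwrite('pics/s12.png',cv2.resize(p2[90:310,150:380],None,fx=2.6,fy=2.6))
E
```

```text
(no output)
```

View pics/s12.png

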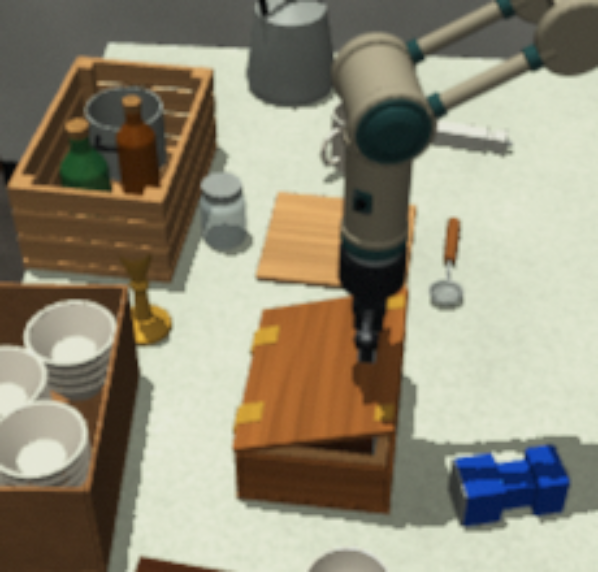

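The lid follows the fingertip, about 0.3 rad left. Continue slowly down.

>>> play_rows:
  plan:
    - [-0.002, 0, -0.01, 0, 0, 0, 0]
    - [-0.002, 0, -0.01, 0, 0, 0, 0]
    - [-0.001, 0, -0.01, 0, 0, 0, 0]
    - [-0.001, 0, -0.006, 0, 0, 0, 0]

```text
t: 19.15
tool_pos: [0.4381, 0.1685, 0.1206]
ee_rot: [[0.055, 0.998, -0.004], [0.998, -0.055, 0.004], [0.004, -0.004, -1.0]]
wrist_force: [-0.2, 0.7, 0.7]
gripper_width: -0.0002
```

>>> play_rows:
  plan:
    - [0, 0, -0.004, 0, 0, 0, 0]
    - [0, 0, -0.003, 0, 0, 0, 0]
    - [0, 0, -0.002, 0, 0, 0, 0]

```text
t: 19.52
tool_pos: [0.4378, 0.1684, 0.1114]
ee_rot: [[0.055, 0.998, -0.006], [0.998, -0.055, 0.004], [0.003, -0.006, -1.0]]
wrist_force: [-4.6, -0.6, 17.8]
gripper_width: -0.0005
```

>>> play_rows:
  plan:
    - [0, 0, 0, 0, 0, 0, 0]
    - [0, 0, 0.02, 0, 0, 0, 0]
    - [0, 0, 0.05, 0, 0, 0, 0]
    - [-0.03, 0, 0.05, 0, 0, 0, 0]
    - [-0.03, 0, 0.04, 0, 0, 0, 0]

```text
t: 20.15
tool_pos: [0.3776, 0.1674, 0.2727]
ee_rot: [[0.057, 0.998, -0.009], [0.998, -0.057, 0.001], [0.001, -0.009, -1.0]]
wrist_force: [0.0, 0.6, -0.4]
gripper_width: 0.0
```

```bash
python3 - <<'E'
from h import *
s=manip.observe(); print(s['tool_pos'],s['wrist_force'])
p,d=manip.capture('wrist'); C=cloud('wrist',d,s); cv2.imwrite('pics/w13.png',p)
p2,d2=manip.capture('side'); cv2.imwrite('pics/s13.png',cv2.resize(p2[90:310,150:380],None,fx=2.6,fy=2.6))
p3,d3=manip.capture('scene'); cv2.imwrite('pics/c13.png',p3)
for nm,C in [('wrist',C),('side',cloud('side',d2))]:
    m=(C[...,0]>.41)&(C[...,0]<.57)&(C[...,1]>.07)&(C[...,1]<.26)&(C[...,2]>.07)&(C[...,2]<.115)
    Q=C[m]; print(nm,len(Q),np.linalg.lstsq(np.c_[Q[:,0]-.49,Q[:,1]-.16,np.ones(len(Q))],Q[:,2],rcond=None)[0].round(4))
E
```

```text
[0.37760554 0.16743554 0.27267319] [ 0.04425907  0.55670845 -0.42182268]
wrist 14857 [-0.001   0.0003  0.0935]
side 2215 [ 0.0012 -0.0002  0.0928]
```

View pics/s13.png

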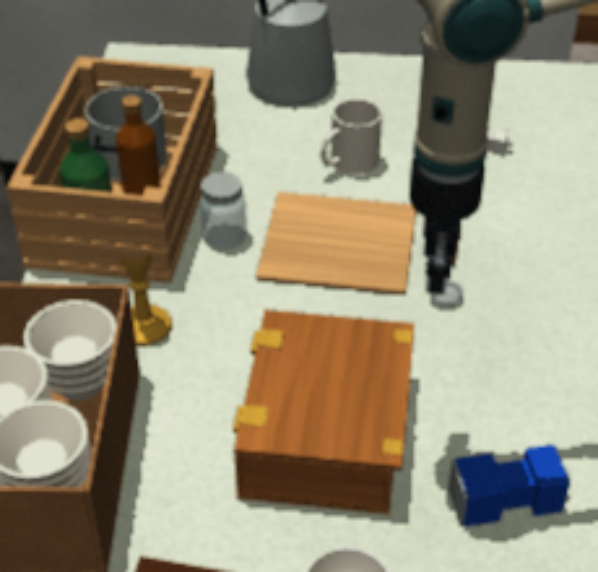

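View pics/c13.png

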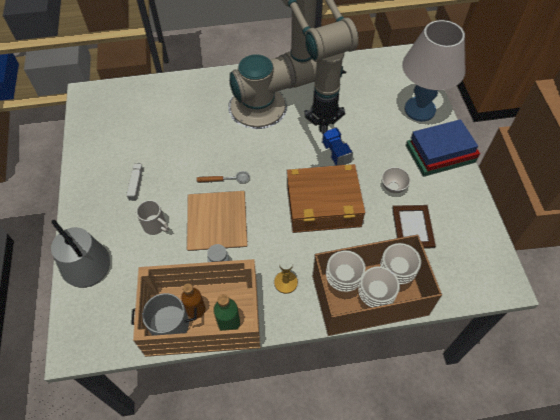

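>>> play_rows:
  plan:
    - [0, 0, 0.01, 0, 0, 0, 0]
    - [0, 0, 0, 0, 0, 0, 0]
    - [0, 0, 0, 0, 0, 0, 0]

```text
t: 20.68
tool_pos: [0.3786, 0.1674, 0.2811]
ee_rot: [[0.056, 0.998, -0.008], [0.998, -0.056, 0.001], [0.001, -0.008, -1.0]]
wrist_force: [-0.5, -0.1, -0.2]
gripper_width: 0.0
```

```bash
python3 -c "
from rig import manip
print(manip.close_job(), manip.observe()['t'])"
```

```text
the job is handed in; nothing more can be done
the job is handed in; nothing more can be done
```

I packed both mills and closed the lid, and handed the job in at about 21 s.

- **Mills:** I moved the thick mill from the shallow bay to the deep one, and laid the slim mill from the board in the shallow bay. I set each down until light contact (3 to 5 N) before letting go. Before closing, their tops measured about 72 mm and 78 mm above the table, below the 84 mm rim.
- **Lid:** I pushed it down along its arc with the shut fingertips, at about 1 to 3 N. The force rose briefly to 18 N as it seated on the rim. Afterwards its top measured flat, with a slope of about 0.001 rad, about 93 mm above the table in both views (94.5 mm expected when closed, within calibration).
- **Other things:** In the last side and scene pictures, everything I was to leave alone, including the blue and white look-alikes, looked to be where it started. I checked those by eye only. No check failed or disagreed.

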